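Check in three rack vials by touch, in order

TASK

Check in three of the four sample vials in the rack: with the fingertips press on the black cap first, then the red cap, then the blue cap, each gently straight down until its sliding seat is at the bottom, where it stays by itself. Leave the yellow-capped vial up, do not grasp or lift any vial, and do not disturb the other things on the bench.

Things in the scene. Friction and masses are not known exactly. Their poses are not given: they have to be found in the camera images.
- rack: sampler rack screwed to the bench, 78 mm deep (its x), 262 mm long (its y), 54 mm tall: grey base and end cheeks, aluminium top plate. Origin: centre of its underside, z up. Four wells (31 mm holes) in a row at x = 0, y = -84, -28, +28, +84 mm; any vial may stand in any well, each on a white cup on a stiff slide. Raised, a vial's underside is 26 mm above the rack's underside; pressed home it is 16 mm.
- rack_top (a point): middle of the rack's top plate, on its upper face (54 mm up). A raised vial's cap top is 32 mm above this face, pressed home 22 mm: the seats travel 10 mm. A seat needs about 3 N to start and 4.5 N near the bottom stop, and stays where it is left. The cup rests on a rubber cushion that gives and springs back, 2.5 N per mm, up to 5 mm.
- vial_black: first to press: glass sample vial with a black screw cap, loose in one of the rack's four wells; 27 mm across, 60 mm tall, cap 26 mm across and its top 12 mm. Origin: centre of its underside, z up along the vial (cap top at z = +60 mm). At the start its seat is raised.
- vial_red: second to press: glass sample vial with a red screw cap, loose in one of the rack's four wells; 27 mm across, 60 mm tall, cap 26 mm across and its top 12 mm. Origin: centre of its underside, z up along the vial (cap top at z = +60 mm). At the start its seat is raised.
- vial_blue: third to press: glass sample vial with a blue screw cap, loose in one of the rack's four wells; 27 mm across, 60 mm tall, cap 26 mm across and its top 12 mm. Origin: centre of its underside, z up along the vial (cap top at z = +60 mm). At the start its seat is raised.
- vial_yellow: not to be pressed: glass sample vial with a yellow screw cap, loose in one of the rack's four wells; 27 mm across, 60 mm tall, cap 26 mm across and its top 12 mm. Origin: centre of its underside, z up along the vial (cap top at z = +60 mm). Its seat stays raised.
- beaker: bystander: clear open beaker, 54 mm across, 66 mm tall; origin centre of underside
- tape_roll: bystander: roll of tan tape lying flat, 67 mm across, 19 mm tall; origin centre of underside
- bottle: bystander: pale translucent reagent bottle with black cap, 64 mm across, 130 mm tall; origin centre of underside
- seal_tin: bystander: round metal tin with lid, 62 mm across, 22 mm tall; origin centre of underside

How it is judged:
By the outcome, as a careful person would: the job done as asked, in the order asked, and still so for the second after the job is handed in, with the robot touching nothing.
It also fails if it takes over 45 s, if anything falls off the work surface, if the arm or the gripper's body presses on something with over 40 N, if the wrist force passes 120 N, or if a joint passes its speed limit or range.

ROBOT

A 7-joint arm with a two-finger parallel gripper is mounted at the origin on a cart in front of the work surface, level with it; the furniture and walls round the work are solid. World frame = base frame: x ahead of the robot, y to its left, z up, the work surface at z = 0. Lengths are in m, angles in rad, forces in N, time in s.
With the tool pointing down it reaches from about 0.425 to 1.025 m from the base axis. Payload 3.6 kg.
Tool frame: the origin (TCP) lies midway between the tips of the shut fingers; the grasp point (between the pads) lies 19 mm behind it; z points along the fingers, y is the direction in which the jaws open and shut (so a half turn about z gives the same grasp; the last joint's range is limited). The gripper opens to 85 mm and grips with 20 to 120 N. Pads are 22 mm wide; open, the fingers measure 114 mm over their backs; the gripper's body (76 mm by 85 mm) begins 54 mm behind the grasp point. The pads swing forward as they close: fully open they stand 13 mm farther back than shut.
Start: joints at [-1.286, 0.591, 0.048, 1.609, -0.033, 0.943, -0.034], TCP at [0.267, 0.674, 0.231] pointing down, gripper open.
Joint ranges: [-2.69, 2.69], [-0.47, 2.24], [-1.27, 1.36], [0.19, 2.51], [-1.53, 4.68], [0.08, 2.07], [-3.09, 3.09]. Speed limits (rad/s): [2.57, 2.57, 3.14, 3.14, 3.14, 3.14, 3.14].

INTERFACE

Orientations are given as a unit quaternion [w, x, y, z].
In Python, from plant import r gives the robot as it stands.
- The arm moves only by the tool carry_out, never from a script. Its argument "targets" is a list of rows, each a list of 2 entries, a list of its own where there are three numbers: the shift along the tool's x, y, z in mm, then the turn about the tool's z in rad. In form: [[[dx, dy, dz], twist], ...]. A call has 1 to 20 rows; each row shifts and turns the commanded pose from where the row before left it, along the tool's axes as they then stand; what a row does not reach is not made up. A row lasts 1/8 s, in which the tool goes at most 62.5 mm and 10.7 degrees, less where a joint would pass 70% of its speed; a pose out of reach is approached as far as the arm can. A call with a gripper value outside its range is refused whole. "jaw" is the finger opening in mm, from 0 to 85.4, set as the call begins (left out, the last holds). The fingers move at their own pace and stop on an object; "grip_force" is the grip in N (left out, the last holds). Time passes only in rows, so rows that do not move let the fingers close. It gives the time, the measured TCP pose, the force and the opening at its end, in the units of the state.
- r.observe(): the state, without advancing time (a new reading comes with each control period).
- r.snapshot(name): name is "scene" or "top" or "wrist"; returns (picture, depth): 480x640x3 uint8, blue, green, red; 480x640 float32, m along the optical axis (not along the pixel's ray), 0 where there is no reading.
- r.camera_info(name): a dict with "intrinsics" (3x3 intrinsics, pixels), "R" (3x3) and "t" (3): a world point X has camera coordinates R X + t; the wrist camera has in their place "hand_eye" (4x4, takes a point from camera to tool coordinates, whose origin is the TCP and whose axes are the flange's). Camera axes: x right, y down, z forward; pixel columns grow to the right and rows downward; lengths in m; the calibration is good to about 2 mm. A picture is of the moment at which its call begins: read the wrist's pose just before it. camera_info takes no time and is no camera call.
- r.finish_job(): hands the job in, once; it reports no verdict.
The state is a dict: "t": time; "joint_positions": joint angles; "dq": joint speeds; "tau": joint torques, N m; "eef_pos": TCP position; "tool_rot": TCP orientation; "force": force on the tool from outside, world axes, zero at the start; "moment": the same for the moment, N m; "opening": opening from 0.0 (shut) to 1.0 (fully open).
Only numpy, scipy, OpenCV 4.12 (cv2) and the standard library are available. Lean on these libraries where they do the work, as an engineer would, in place of code of your own. Each camera call takes 0.05 s, during which the arm holds its last target.

## Working session

There is one attempt and no reset: what is moved stays moved. The work goes in short steps, Python scripts to look and compute and a tool call to move; the robot and the scene stay as the last step left them, time stands still between calls to the robot, and variables do not carry over. Pictures are saved under pics/ and viewed, and the job is handed in when it is done.

Besides the shell and the picture viewer there is one more tool, called by a JSON object that holds its "name" and its "arguments", one argument or row to a line. carry_out: Moves the arm, as the interface text tells. Its arguments: {"type":"object","properties":{"targets":{"type":"array","items":{"type":"array"}},"jaw":{"type":"number"},"grip_force":{"type":"number"}},"required":["targets"]}

```bash
mkdir -p pics; ls
python3 - <<'E'
from plant import r
import cv2,numpy as np
s=r.observe(); print({k:np.round(v,3) for k,v in s.items()})
for n in("scene","top"):
    p,d=r.snapshot(n); cv2.imwrite(f"pics/{n}0.png",p); np.savez(f"pics/{n}0.npz",p=p,d=d)
    c=r.camera_info(n); print(n,{k:np.round(v,4).tolist() for k,v in c.items()})
print(r.camera_info("wrist"))
E
```

```text
pics
{'t': np.float64(0.0), 'joint_positions': array([-1.286,  0.592,  0.048,  1.61 , -0.033,  0.943, -0.034]), 'dq': array([-0.001, -0.001, -0.   ,  0.001, -0.   ,  0.001, -0.001]), 'tau': array([-0.0000e+00, -5.4869e+01,  1.5470e+00, -1.9812e+01,  9.0000e-03,
        9.0000e-03,  0.0000e+00]), 'eef_pos': array([0.267, 0.673, 0.23 ]), 'tool_rot': array([-0.   ,  0.188,  0.982, -0.001]), 'force': array([ 0.219,  0.343, -0.219]), 'moment': array([-0.047,  0.009,  0.018]), 'opening': np.float64(0.999)}
scene {'intrinsics': [[445.8764, 0.0, 320.6429], [0.0, 445.8764, 237.8804], [0.0, 0.0, 1.0]], 'R': [[0.6351, -0.7724, 0.0072], [-0.4733, -0.3965, -0.7866], [0.6104, 0.4962, -0.6174]], 't': [-0.4426, 0.1844, 0.7446]}
top {'intrinsics': [[541.2944, 0.0, 326.2165], [0.0, 541.2944, 239.1004], [0.0, 0.0, 1.0]], 'R': [[0.0215, -0.9997, 0.0062], [-0.9958, -0.022, -0.0887], [0.0888, -0.0042, -0.996]], 't': [-0.2243, 0.4408, 1.3722]}
{'intrinsics': array([[357.98502051,   0.        , 322.12138656],
       [  0.        , 357.98502051, 240.63945255],
       [  0.        ,   0.        ,   1.        ]]), 'hand_eye': array([[ 3.54122384e-04, -9.57936886e-01, -2.86978739e-01,
         7.30373387e-02],
       [ 9.99999661e-01,  5.52579596e-04, -6.10547367e-04,
        -9.39331146e-04],
       [ 7.43444439e-04, -2.86978425e-01,  9.57936757e-01,
        -1.43933568e-01],
       [ 0.00000000e+00,  0.00000000e+00,  0.00000000e+00,
         1.00000000e+00]])}
```

View pics/scene0.png

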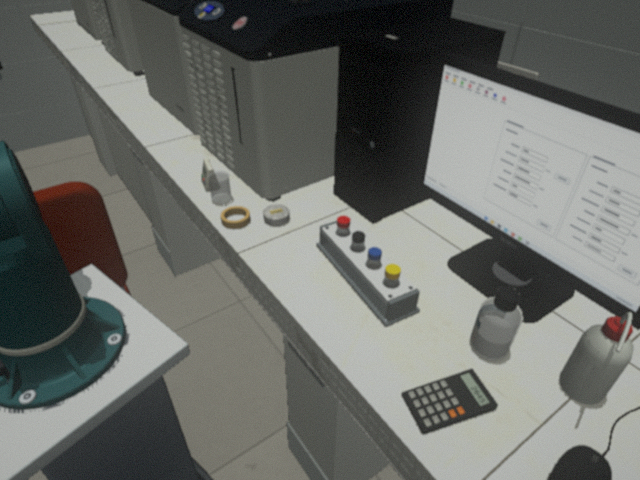

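View pics/top0.png

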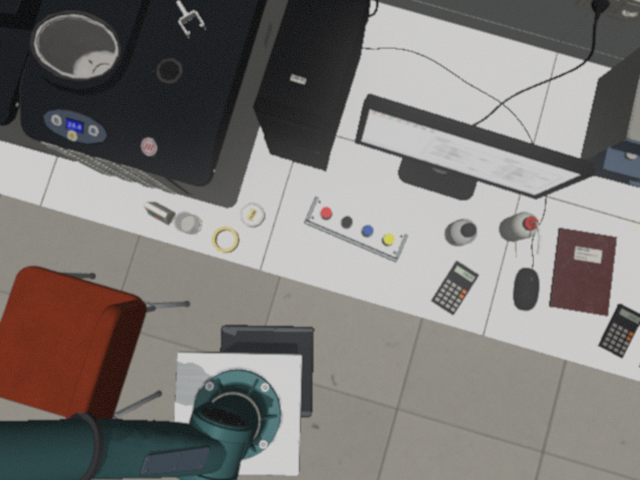

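The top view shows the caps red (326,213), black (346,222), blue (368,231) and yellow (389,240). A tall analyzer stands at upper left, between the start pose and the rack. The scene view shows the same order.

```bash
cat > h.py <<'E'
import numpy as np,cv2
from plant import r
def ray(cam,uv):
    K,R,t=(np.array(cam[k]) for k in("intrinsics","R","t"))
    return -R.T@t, R.T@np.linalg.solve(K,[uv[0],uv[1],1])
def onplane(cam,uv,z):
    o,d=ray(cam,uv); return o+d*(z-o[2])/d[2]
def masks(p):
    h=cv2.cvtColor(p,cv2.COLOR_BGR2HSV);H,S,V=cv2.split(h)
    return dict(red=((H<8)|(H>172))&(S>140)&(V>80),blue=(H>100)&(H<125)&(S>110)&(V>60),yellow=(H>22)&(H<35)&(S>140)&(V>100),black=(V<65))
def tri(a,b,ua,ub):
    o1,d1=ray(a,ua);o2,d2=ray(b,ub)
    s=np.linalg.lstsq(np.c_[d1,-d2],o2-o1,rcond=None)[0]
    return (o1+s[0]*d1+o2+s[1]*d2)/2, np.linalg.norm(o1+s[0]*d1-o2-s[1]*d2)
E
python3 - <<'E'
from h import *
roi=dict(top=(300,195,110,70),scene=(315,205,110,120))
ce={}
for n in roi:
    p=np.load(f"pics/{n}0.npz"); d=p["d"];p=p["p"]; x,y,w,h=roi[n]; cam=r.camera_info(n)
    for k,m in masks(p).items():
        mm=np.zeros(m.shape,np.uint8); mm[y:y+h,x:x+w]=m[y:y+h,x:x+w]
        N,L,st,c=cv2.connectedComponentsWithStats(mm)
        for i in np.argsort(-st[1:,4])[:2]+1:
            if st[i,4]<15: continue
            print(n,k,c[i].round(1),st[i].tolist(),onplane(cam,c[i],.086 if n=="top" else .082).round(4),d[int(c[i][1]),int(c[i][0])])
    cv2.imwrite(f"pics/{n}crop.png",cv2.resize(p[y:y+h,x:x+w],None,fx=5,fy=5,interpolation=cv2.INTER_CUBIC))
# obstacle heights from depth (top)
d=np.load("pics/top0.npz")["d"];cam=r.camera_info("top")
v,u=np.mgrid[0:480,0:640]
K=cam["intrinsics"];P=np.stack([(u-K[0,2])/K[0,0]*d,(v-K[1,2])/K[1,1]*d,d],-1)
W=(P-cam["t"])@cam["R"]
for q in [(210,180),(150,160),(60,150),(250,120),(300,150),(360,130),(380,140),(440,140),(580,190),(430,175),(461,232),(160,210),(188,222),(226,239),(252,215),(310,200),(345,222),(355,240)]:
    print(q,W[q[1],q[0]].round(3))
E
```

```text
top red [325.8 212.3] [322, 209, 8, 8, 52] [ 0.5059 -0.2118  0.086 ] 1.3331469
top blue [367.5 229.9] [364, 226, 8, 9, 56] [ 0.4646 -0.3151  0.086 ] 1.330424
scene red [343.1 220.1] [338, 217, 11, 8, 71] [ 0.5076 -0.2133  0.082 ] 0.8893183
scene blue [374.6 251.6] [369, 248, 12, 8, 71] [ 0.4661 -0.3175  0.082 ] 0.81818175
scene yellow [392.5 269.7] [386, 265, 14, 11, 123] [ 0.4449 -0.3696  0.082 ] 0.7767061
scene black [377.6 210.3] [350, 205, 61, 18, 540] [ 0.5814 -0.2473  0.082 ] 1.0004735
scene black [358.2 237.2] [353, 232, 11, 11, 89] [ 0.4816 -0.2693  0.082 ] 0.8495957
(210, 180) [0.528 0.019 0.351]
(150, 160) [0.56  0.131 0.375]
(60, 150) [0.594 0.344 0.3  ]
(250, 120) [ 0.712 -0.028  0.158]
(300, 150) [ 0.641 -0.148  0.161]
(360, 130) [ 0.675 -0.284  0.22 ]
(380, 140) [ 0.664 -0.333  0.181]
(440, 140) [ 0.633 -0.446  0.304]
(580, 190) [ 0.592 -0.882 -0.001]
(430, 175) [ 0.621 -0.483  0.009]
(461, 232) [ 0.462 -0.54   0.107]
(160, 210) [0.506 0.203 0.062]
(188, 222) [0.484 0.146 0.006]
(226, 239) [0.442 0.046 0.003]
(252, 215) [ 0.503 -0.023  0.028]
(310, 200) [ 0.549 -0.17   0.002]
(345, 222) [ 0.483 -0.26   0.089]
(355, 240) [ 0.442 -0.287  0.055]
```

```bash
ls pics
```

```text
scene0.npz
scene0.png
scenecrop.png
top0.npz
top0.png
topcrop.png
```

Run:
```python
from h import *
d=np.load("pics/top0.npz")["d"];cam=r.camera_info("top")
v,u=np.mgrid[0:480,0:640]
K=cam["intrinsics"];P=np.stack([(u-K[0,2])/K[0,0]*d,(v-K[1,2])/K[1,1]*d,d],-1)
W=((P-cam["t"])@cam["R"])[d>0]
for y in np.arange(-.6,.7,.05):
    m=(abs(W[:,1]-y)<.025)&(W[:,0]>.2)&(W[:,0]<.85)
    q=W[m]; o=[]
    for z in(.1,.2,.3,.4):
        s=q[q[:,2]>z]; o.append((round(float(np.percentile(s[:,0],1)),3) if len(s)>20 else None))
    print(round(y,2),o, q[:,2].max().round(3) if len(q) else None)
```

```text
-0.6 [0.578, 0.578, 0.578, None] 0.388
-0.55 [0.45, 0.592, 0.592, None] 0.387
-0.5 [0.607, 0.607, 0.607, None] 0.39
-0.45 [0.621, 0.622, 0.621, None] 0.389
-0.4 [0.636, 0.636, 0.636, None] 0.388
-0.35 [0.65, 0.651, 0.65, None] 0.387
-0.3 [0.665, 0.665, 0.665, None] 0.39
-0.25 [0.69, 0.69, 0.693, None] 0.381
-0.2 [0.627, 0.628, 0.628, None] 0.382
-0.15 [0.636, 0.638, 0.638, None] 0.386
-0.1 [0.649, 0.651, 0.651, None] 0.383
-0.05 [0.664, 0.666, 0.667, 0.697] 0.418
0.0 [0.528, 0.529, 0.53, 0.584] 0.418
0.05 [0.519, 0.519, 0.519, 0.588] 0.434
0.1 [0.529, 0.529, 0.531, 0.602] 0.427
0.15 [0.542, 0.543, 0.544, 0.615] 0.446
0.2 [0.551, 0.552, 0.555, 0.626] 0.446
0.25 [0.565, 0.565, 0.567, 0.632] 0.446
0.3 [0.578, 0.58, 0.581, 0.645] 0.447
0.35 [0.593, 0.593, 0.594, 0.662] 0.456
0.4 [0.618, 0.618, 0.618, 0.808] 0.458
0.45 [0.628, 0.628, 0.627, None] 0.397
0.5 [0.64, 0.64, None, None] 0.291
0.55 [0.653, None, None, None] 0.201
0.6 [None, None, None, None] 0.118
0.65 [None, None, None, None] 0.032
```

View pics/topcrop.png

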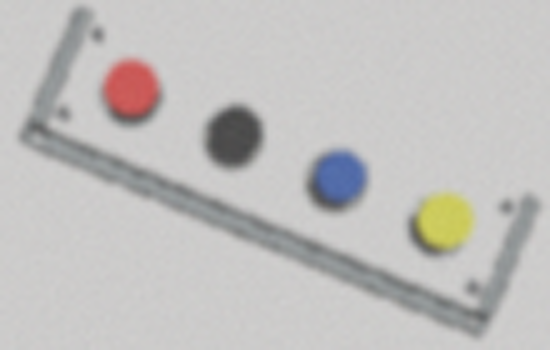

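View pics/scenecrop.png

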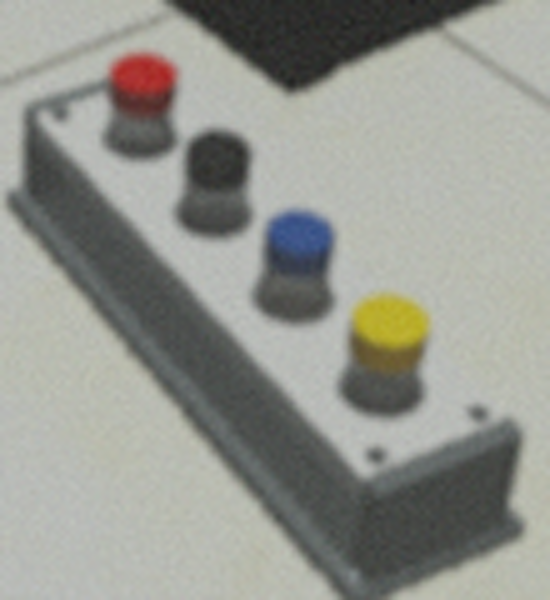

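Run:
```python
from h import *
d=np.load("pics/top0.npz")["d"];cam=r.camera_info("top")
v,u=np.mgrid[0:480,0:640]
K=cam["intrinsics"];P=np.stack([(u-K[0,2])/K[0,0]*d,(v-K[1,2])/K[1,1]*d,d],-1)
W=((P-cam["t"])@cam["R"])
for a in[(20,300),(70,340),(120,310),(30,280),(70,400),(50,440),(150,440)]: print(a,W[a[1],a[0]].round(3))
from scipy.spatial.transform import Rotation as Ro
q=r.observe()["tool_rot"];R=Ro.from_quat(np.r_[q[1:],q[0]]).as_matrix();print(R.round(3))
w=np.array([[.267,.674,.231],[.21,.44,.231],[.31,.33,.231],[.40,.17,.231],[.435,0,.231],[.44,-.12,.2],[.4855,-.2637,.15]])
for a,b in zip(w,w[1:]): print(b,((b-a)@R*1000).round(0), np.linalg.norm(b-a).round(3))
```

```text
(20, 300) [ 0.262  0.742 -0.31 ]
(70, 340) [ 0.141  0.579 -0.314]
(120, 310) [0.255 0.291 0.056]
(30, 280) [ 0.325  0.719 -0.317]
(70, 400) [-0.043  0.568 -0.315]
(50, 440) [0.102 0.166 0.63 ]
(150, 440) [0.066 0.07  0.491]
[[-0.93   0.369 -0.001]
 [ 0.369  0.93  -0.002]
 [-0.    -0.002 -1.   ]]
[0.21  0.44  0.231] [ -33. -239.    1.] 0.241
[0.31  0.33  0.231] [-134.  -65.    0.] 0.149
[0.4   0.17  0.231] [-143. -116.    0.] 0.184
[0.435 0.    0.231] [ -95. -145.    0.] 0.174
[ 0.44 -0.12  0.2 ] [ -49. -110.   31.] 0.124
[ 0.4855 -0.2637  0.15  ] [ -95. -117.   50.] 0.159
```

{"name": "carry_out", "arguments": {
  "targets": [
    [[-5,-40,0],0],
    [[-6,-40,0],0],
    [[-6,-40,0],0],
    [[-6,-40,0],0],
    [[-5,-40,0],0],
    [[-5,-40,0],0]
  ],
  "jaw": 0,
  "grip_force": 20
}}

```text
t: 0.85
eef_pos: [0.2091, 0.437, 0.231]
tool_rot: [-0.0, 0.188, 0.982, -0.0]
force: [0.7, 0.0, -0.2]
opening: -0.003
```

Run:
```python
from h import *
s=r.observe();print({k:np.round(v,3) for k,v in s.items()})
```

```text
{'t': np.float64(0.85), 'joint_positions': array([-1.254,  0.292,  0.045,  2.14 , -0.02 ,  0.71 , -0.004]), 'dq': array([ 0.051, -0.394,  0.002,  0.636,  0.021, -0.248,  0.047]), 'tau': array([-3.8000e-01, -3.1879e+01,  6.2700e-01, -1.6742e+01, -1.5000e-02,
        1.8300e-01, -3.2000e-02]), 'eef_pos': array([0.209, 0.437, 0.231]), 'tool_rot': array([-0.   ,  0.188,  0.982, -0.   ]), 'force': array([ 0.736,  0.027, -0.155]), 'moment': array([-0.005, -0.067, -0.005]), 'opening': np.float64(-0.003)}
```

{"name": "carry_out", "arguments": {
  "targets": [
    [[-33,-16,0],0],
    [[-33,-16,0],0],
    [[-34,-16,0],0],
    [[-34,-16,0],0],
    [[-36,-29,0],0],
    [[-36,-29,0],0],
    [[-36,-29,0],0],
    [[-36,-29,0],0],
    [[-24,-36,0],0],
    [[-24,-36,0],0],
    [[-24,-36,0],0],
    [[-24,-36,0],0]
  ]
}}

```text
t: 2.35
eef_pos: [0.4376, -0.0018, 0.2312]
tool_rot: [-0.0, 0.188, 0.982, 0.0]
force: [0.5, -0.3, -0.1]
opening: -0.003
```

Run:
```python
from h import *
s=r.observe();print({k:np.round(v,3) for k,v in s.items()})
```

```text
{'t': np.float64(2.35), 'joint_positions': array([-0.319,  0.237,  0.263,  2.239, -0.098,  0.676,  1.206]), 'dq': array([ 0.678,  0.086,  0.155, -0.11 , -0.086,  0.032,  0.883]), 'tau': array([ -3.207, -29.986,   1.516, -14.333,   0.089,   0.095,  -0.588]), 'eef_pos': array([ 0.438, -0.002,  0.231]), 'tool_rot': array([-0.   ,  0.188,  0.982,  0.   ]), 'force': array([ 0.52 , -0.336, -0.105]), 'moment': array([ 0.017, -0.038, -0.005]), 'opening': np.float64(-0.003)}
```

{"name": "carry_out", "arguments": {
  "targets": [
    [[-20,-32,0],0],
    [[-20,-32,7],0],
    [[-20,-32,7],0],
    [[-20,-32,7],0],
    [[-20,-32,8],0],
    [[-20,-32,8],0],
    [[-21,-34,8],0],
    [[0,0,0],0],
    [[0,0,0],0]
  ]
}}

```text
t: 3.48
eef_pos: [0.485, -0.2619, 0.1859]
tool_rot: [-0.001, 0.188, 0.982, 0.0]
force: [0.1, 1.1, 0.0]
opening: 0.001
```

```bash
cat > look.py <<'E'
from h import *
import sys
from scipy.spatial.transform import Rotation as Ro
tag=sys.argv[1]
s=r.observe();q=s["tool_rot"];R=Ro.from_quat(np.r_[q[1:],q[0]]).as_matrix()
p,d=r.snapshot("wrist");cv2.imwrite(f"pics/w{tag}.png",p)
c=r.camera_info("wrist");T=np.eye(4);T[:3,:3]=R;T[:3,3]=s["eef_pos"];T=T@c["hand_eye"]
cam=dict(intrinsics=c["intrinsics"],R=T[:3,:3].T,t=-T[:3,:3].T@T[:3,3])
print(s["eef_pos"].round(4),s["joint_positions"].round(2),s["force"].round(2))
for n,z in zip(("red","blue","yellow","black"),[float(x) for x in sys.argv[2].split(",")]):
    m=masks(p)[n].astype(np.uint8)
    cs,_=cv2.findContours(m,cv2.RETR_EXTERNAL,cv2.CHAIN_APPROX_NONE)
    for k in sorted(cs,key=cv2.contourArea)[::-1][:4]:
        if cv2.contourArea(k)<100: continue
        (u,v),rad=cv2.minEnclosingCircle(k);M=cv2.moments(k);u,v=M["m10"]/M["m00"],M["m01"]/M["m00"]
        dd=d[int(v),int(u)];w=None
        if dd>0: w=(T@np.r_[np.linalg.inv(c["intrinsics"])@[u,v,1]*dd,1])[:3].round(4)
        print(n,round(u),round(v),round(rad),onplane(cam,(u,v),z).round(4),"depthpt",w,"diam",(2*rad/357*dd).round(4))
E
python3 look.py 1 .086,.086,.086,.086
```

```text
[ 0.485  -0.2619  0.1859] [ 0.2   0.45  0.28  2.05 -0.2   0.67  1.81] [0.06 1.1  0.03]
red 397 246 19 [ 0.508  -0.2145  0.086 ] depthpt [ 0.5073 -0.2147  0.0877] diam 0.027
blue 239 245 17 [ 0.4659 -0.3191  0.086 ] depthpt [ 0.4656 -0.3185  0.0877] diam 0.0248
yellow 160 246 20 [ 0.4453 -0.3715  0.086 ] depthpt [ 0.445  -0.3701  0.0885] diam 0.0284
black 363 407 332 [ 0.6299 -0.2845  0.086 ] depthpt [ 0.4728 -0.2487  0.266 ] diam 0.1442
black 36 316 51 [ 0.46   -0.4864  0.086 ] depthpt [ 0.4666 -0.5242  0.0491] diam 0.0889
black 290 187 162 [ 0.4412 -0.2694  0.086 ] depthpt [ 0.4489 -0.2801  0.008 ] diam 0.2911
black 318 239 24 [ 0.4823 -0.2649  0.086 ] depthpt [ 0.4818 -0.2647  0.0879] diam 0.0333
```

View pics/w1.png

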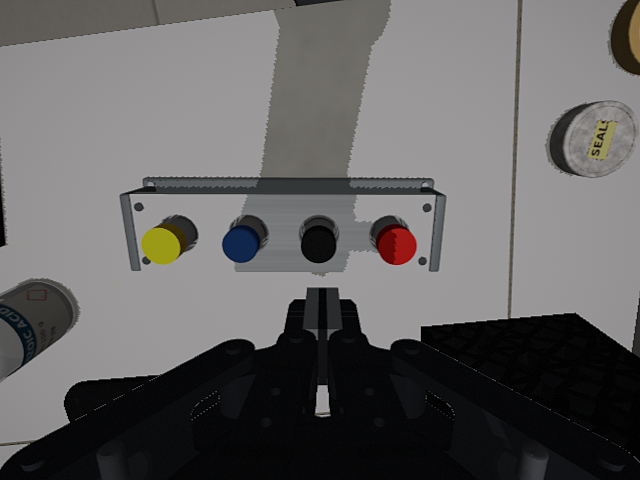

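The wrist view shows the black cap at (318,239) just ahead of the closed fingertips, with blue (239,245), red (397,246) and yellow (160,246) in line. Black measures 26 mm and lies midway between red and blue, as it should. Its top is at 0.086–0.088, which matches the drawing. Next I move over it and go down to just above the cap.

{"name": "carry_out", "arguments": {
  "targets": [
    [[-3,-3,20],0],
    [[0,0,25],0],
    [[0,0,22],0],
    [[0,0,10],0],
    [[0,0,0],0],
    [[0,0,0],0]
  ]
}}

```text
t: 4.28
eef_pos: [0.4877, -0.2664, 0.1101]
tool_rot: [0.001, 0.188, 0.982, -0.0]
force: [-0.9, -0.7, -0.5]
opening: -0.001
```

```bash
python3 - <<'E'
from h import *
s=r.observe();print(s["eef_pos"].round(4),s["force"].round(2))
p,d=r.snapshot("scene");cv2.imwrite("pics/s2.png",cv2.resize(p[150:330,280:460],None,fx=3,fy=3,interpolation=cv2.INTER_CUBIC))
E
python3 look.py 2 .086,.086,.086,.086 | head -4
```

```text
[ 0.4877 -0.2664  0.1101] [-0.94 -0.67 -0.51]
[ 0.4877 -0.2665  0.1102] [ 0.25  0.57  0.23  2.09 -0.25  0.51  1.86] [0.11 0.35 0.04]
red 434 283 27 [ 0.5081 -0.2144  0.086 ] depthpt [ 0.5073 -0.2147  0.0876] diam 0.0275
blue 212 281 24 [ 0.4656 -0.3192  0.086 ] depthpt [ 0.4649 -0.318   0.0886] diam 0.0245
yellow 100 282 29 [ 0.4452 -0.372   0.086 ] depthpt [ 0.4448 -0.3703  0.0882] diam 0.0291
```

View pics/s2.png

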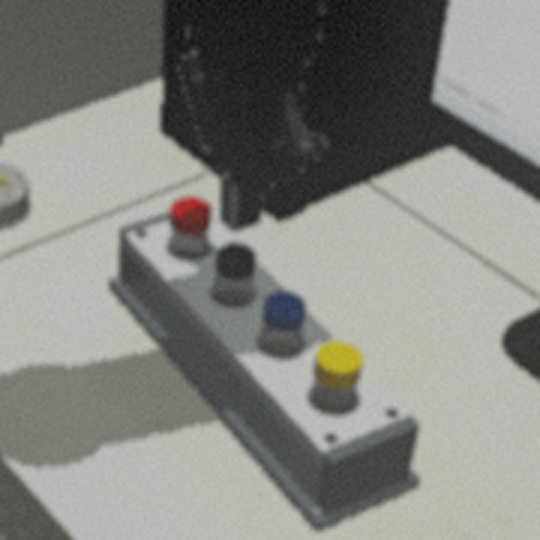

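View pics/w2.png

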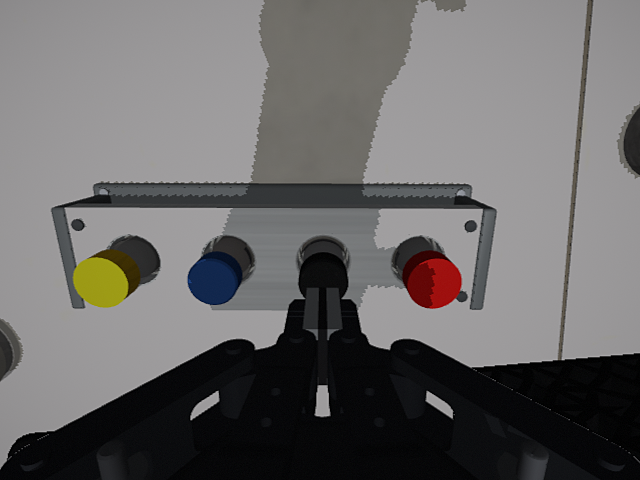

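The scene view shows the fingertip just above the black cap, at zoomed (240,228) against the cap at (237,258). The wrist view shows the tips over the black cap at (322,285). Next I descend slowly to make contact.

{"name": "carry_out", "arguments": {
  "targets": [
    [[0,0,9],0],
    [[0,0,9],0],
    [[0,0,2],0],
    [[0,0,2],0],
    [[0,0,2],0],
    [[0,0,1],0],
    [[0,0,0],0]
  ]
}}

```text
t: 5.25
eef_pos: [0.4872, -0.2665, 0.0845]
tool_rot: [0.0, 0.188, 0.982, -0.0]
force: [-0.2, -0.3, 1.5]
opening: 0.001
```

{"name": "carry_out", "arguments": {
  "targets": [
    [[0,0,1],0],
    [[0,0,1],0],
    [[0,0,1],0],
    [[0,0,1],0],
    [[0,0,1],0],
    [[0,0,1],0],
    [[0,0,1],0],
    [[0,0,0],0]
  ]
}}

```text
t: 6.25
eef_pos: [0.4871, -0.2665, 0.0773]
tool_rot: [0.0, 0.188, 0.982, -0.0]
force: [-0.1, 0.3, 3.4]
opening: 0.002
```

{"name": "carry_out", "arguments": {
  "targets": [
    [[0,0,1],0],
    [[0,0,1],0],
    [[0,0,0.5],0],
    [[0,0,0],0]
  ]
}}

```text
t: 6.75
eef_pos: [0.4872, -0.2665, 0.0748]
tool_rot: [0.0, 0.188, 0.982, -0.0]
force: [-0.6, 0.0, 3.4]
opening: 0.0
```

{"name": "carry_out", "arguments": {
  "targets": [
    [[0,0,1],0],
    [[0,0,0],0]
  ]
}}

```text
t: 7.0
eef_pos: [0.4872, -0.2665, 0.074]
tool_rot: [0.0, 0.188, 0.982, -0.0]
force: [-0.3, 0.6, 5.9]
opening: 0.004
```

{"name": "carry_out", "arguments": {
  "targets": [
    [[0,0,1],0],
    [[0,0,0],0]
  ]
}}

```text
t: 7.25
eef_pos: [0.4873, -0.2666, 0.0732]
tool_rot: [0.0, 0.188, 0.982, 0.0]
force: [-1.1, -0.7, 7.4]
opening: 0.001
```

Force now rises along the cushion slope, to 7.4 N at z 0.0732. That puts the unloaded cap top at about 0.076, the bottom position. Next I lift and check.

{"name": "carry_out", "arguments": {
  "targets": [
    [[0,0,-3],0],
    [[0,0,-12],0],
    [[0,0,-20],0],
    [[0,0,0],0],
    [[0,14,0],0],
    [[0,28,0],0],
    [[0,14,0],0],
    [[0,0,0],0],
    [[0,0,0],0]
  ]
}}

```text
t: 8.38
eef_pos: [0.5073, -0.2151, 0.1076]
tool_rot: [-0.0, 0.188, 0.982, -0.0]
force: [-0.3, -0.3, -0.7]
opening: -0.001
```

```bash
python3 look.py 3 .086,.086,.086,.076
python3 - <<'E'
from h import *
p,d=r.snapshot("scene");cv2.imwrite("pics/s3.png",cv2.resize(p[150:330,280:460],None,fx=3,fy=3,interpolation=cv2.INTER_CUBIC))
E
```

```text
[ 0.5073 -0.2151  0.1076] [ 0.15  0.57  0.24  2.1  -0.26  0.5   1.77] [-0.29 -0.33 -0.69]
red 326 279 27 [ 0.5041 -0.2131  0.086 ] depthpt [ 0.503  -0.2127  0.0888] diam 0.0266
blue 101 285 27 [ 0.4656 -0.3193  0.086 ] depthpt [ 0.4654 -0.3181  0.0875] diam 0.0266
yellow 6 290 21 [ 0.4506 -0.3652  0.086 ] depthpt [ 0.4505 -0.3636  0.0875] diam 0.0211
black 343 415 321 [ 0.5942 -0.237   0.076 ] depthpt [ 0.4999 -0.2077  0.1827] diam 0.1515
black 221 200 200 [ 0.45   -0.2474  0.076 ] depthpt [ 0.4541 -0.2694  0.0098] diam 0.2731
black 224 269 32 [ 0.4836 -0.262   0.076 ] depthpt [ 0.4834 -0.2617  0.0768] diam 0.0337
black 33 266 36 [ 0.4448 -0.3547  0.076 ] depthpt [ 0.445  -0.3585  0.0719] diam 0.0383
```

View pics/w3.png

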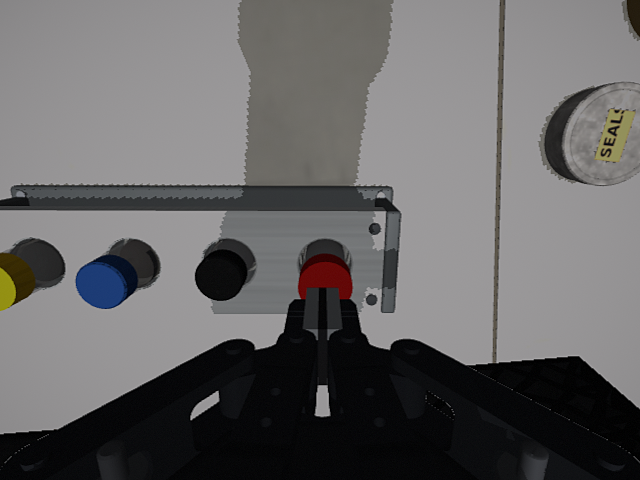

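View pics/s3.png

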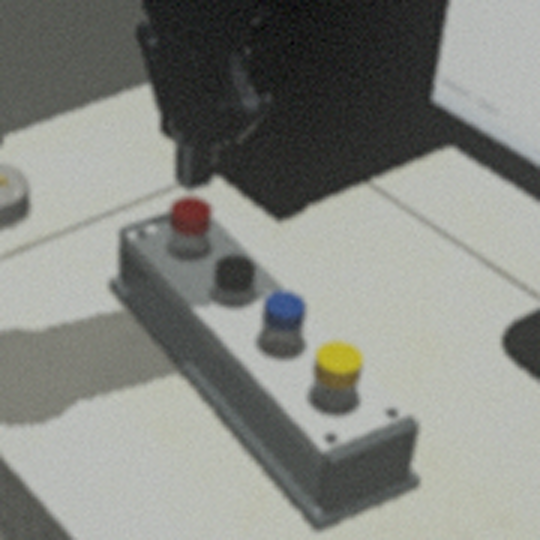

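The black cap now sits visibly lower than the others; its depth height is 0.0768 against about 0.0877, which is the full 10 mm. The tips are over red at (325,280), centred to about 1 mm.

{"name": "carry_out", "arguments": {
  "targets": [
    [[0,0,8],0],
    [[0,0,8],0],
    [[0,0,3],0],
    [[0,0,2],0],
    [[0,0,1],0],
    [[0,0,1],0],
    [[0,0,1],0],
    [[0,0,1],0],
    [[0,0,1],0],
    [[0,0,1],0],
    [[0,0,1],0],
    [[0,0,1],0],
    [[0,0,1],0],
    [[0,0,1],0],
    [[0,0,0],0]
  ]
}}

```text
t: 10.35
eef_pos: [0.5078, -0.2144, 0.0768]
tool_rot: [-0.0, 0.188, 0.982, -0.0]
force: [-1.2, 0.8, 3.8]
opening: -0.003
```

{"name": "carry_out", "arguments": {
  "targets": [
    [[0,0,1],0],
    [[0,0,1],0],
    [[0,0,0],0]
  ]
}}

```text
t: 10.72
eef_pos: [0.5078, -0.2144, 0.0748]
tool_rot: [0.0, 0.188, 0.982, -0.0]
force: [-0.8, -0.4, 4.1]
opening: 0.0
```

{"name": "carry_out", "arguments": {
  "targets": [
    [[0,0,1],0],
    [[0,0,0],0]
  ]
}}

```text
t: 10.98
eef_pos: [0.5079, -0.2144, 0.074]
tool_rot: [0.0, 0.188, 0.982, -0.0]
force: [-1.2, -0.6, 5.9]
opening: -0.002
```

{"name": "carry_out", "arguments": {
  "targets": [
    [[0,0,1],0],
    [[0,0,0],0]
  ]
}}

```text
t: 11.22
eef_pos: [0.508, -0.2145, 0.0732]
tool_rot: [0.0, 0.188, 0.982, 0.0]
force: [-1.1, 0.1, 7.9]
opening: -0.0
```

{"name": "carry_out", "arguments": {
  "targets": [
    [[0,0,-3],0],
    [[0,0,-12],0],
    [[0,0,-20],0],
    [[0,0,0],0],
    [[0,-20,0],0],
    [[0,-36,0],0],
    [[0,-36,0],0],
    [[0,-20,0],0],
    [[0,0,0],0],
    [[0,0,0],0]
  ]
}}

```text
t: 12.48
eef_pos: [0.4668, -0.317, 0.1073]
tool_rot: [-0.0, 0.187, 0.982, 0.001]
force: [1.1, -0.2, 0.0]
opening: -0.004
```

```bash
python3 look.py 4 .076,.086,.086,.076
```

```text
[ 0.4668 -0.317   0.1073] [ 0.36  0.58  0.22  2.07 -0.24  0.52  1.95] [ 1.09 -0.15  0.04]
red 534 279 28 [ 0.5082 -0.2142  0.076 ] depthpt [ 0.5074 -0.2148  0.0773] diam 0.0289
blue 319 278 24 [ 0.4619 -0.318   0.086 ] depthpt [ 0.4614 -0.3177  0.0875] diam 0.0241
yellow 207 286 28 [ 0.4454 -0.3715  0.086 ] depthpt [ 0.4449 -0.3706  0.0878] diam 0.0275
black 347 415 325 [ 0.5543 -0.3365  0.076 ] depthpt [ 0.454  -0.3074  0.1889] diam 0.1387
black 352 201 224 [ 0.4335 -0.289   0.076 ] depthpt [ 0.4467 -0.2882  0.0099] diam 0.3059
black 34 367 67 [ 0.4566 -0.4912  0.076 ] depthpt [ 0.466  -0.5234  0.0477] diam 0.0897
black 421 270 32 [ 0.4811 -0.2683  0.076 ] depthpt [ 0.4804 -0.2685  0.0775] diam 0.0335
```

View pics/w4.png

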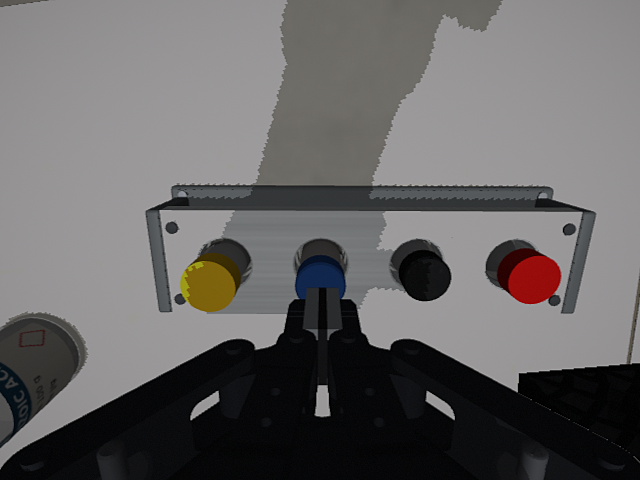

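Red and black are both down (0.0773 and 0.0775), and yellow and blue are still up (0.0878 and 0.0875). The tips are centred over blue at (320,280), so I press it the same way.

{"name": "carry_out", "arguments": {
  "targets": [
    [[0,0,8],0],
    [[0,0,8],0],
    [[0,0,3],0],
    [[0,0,2],0],
    [[0,0,1],0],
    [[0,0,1],0],
    [[0,0,1],0],
    [[0,0,1],0],
    [[0,0,1],0],
    [[0,0,1],0],
    [[0,0,1],0],
    [[0,0,1],0],
    [[0,0,1],0],
    [[0,0,1],0],
    [[0,0,0],0]
  ]
}}

```text
t: 14.4
eef_pos: [0.4665, -0.3185, 0.0767]
tool_rot: [0.0, 0.188, 0.982, 0.0]
force: [-0.2, 0.8, 2.5]
opening: -0.001
```

{"name": "carry_out", "arguments": {
  "targets": [
    [[0,0,1],0],
    [[0,0,1],0],
    [[0,0,0],0]
  ]
}}

```text
t: 14.78
eef_pos: [0.4664, -0.3185, 0.0748]
tool_rot: [0.0, 0.188, 0.982, 0.0]
force: [-0.3, 0.7, 3.8]
opening: -0.006
```

{"name": "carry_out", "arguments": {
  "targets": [
    [[0,0,1],0],
    [[0,0,0],0]
  ]
}}

```text
t: 15.02
eef_pos: [0.4665, -0.3186, 0.074]
tool_rot: [0.0, 0.188, 0.982, -0.0]
force: [0.5, 1.0, 6.0]
opening: -0.003
```

{"name": "carry_out", "arguments": {
  "targets": [
    [[0,0,1],0],
    [[0,0,0],0]
  ]
}}

```text
t: 15.28
eef_pos: [0.4666, -0.3186, 0.0733]
tool_rot: [0.0, 0.188, 0.982, -0.0]
force: [-0.5, 1.3, 8.1]
opening: -0.004
```

{"name": "carry_out", "arguments": {
  "targets": [
    [[0,0,-3],0],
    [[0,0,-12],0],
    [[0,0,-30],0],
    [[0,0,-40],0],
    [[10,10,-30],0],
    [[0,0,0],0],
    [[0,0,0],0]
  ]
}}

```text
t: 16.15
eef_pos: [0.4606, -0.3053, 0.1875]
tool_rot: [-0.0, 0.188, 0.982, 0.0]
force: [-0.3, 0.5, -0.5]
opening: 0.002
```

```bash
python3 look.py 5 .076,.076,.086,.076
python3 - <<'E'
from h import *
p,d=r.snapshot("scene");cv2.imwrite("pics/s5.png",p)
E
```

```text
[ 0.4606 -0.3053  0.1875] [ 0.29  0.45  0.28  2.05 -0.19  0.67  1.89] [-0.35  0.49 -0.46]
red 459 250 19 [ 0.5078 -0.2147  0.076 ] depthpt [ 0.5067 -0.2153  0.0785] diam 0.0277
blue 309 249 16 [ 0.4658 -0.3191  0.076 ] depthpt [ 0.4654 -0.3189  0.0771] diam 0.0243
yellow 231 253 19 [ 0.4451 -0.3714  0.086 ] depthpt [ 0.4446 -0.3704  0.0886] diam 0.0272
black 368 409 328 [ 0.6195 -0.3268  0.076 ] depthpt [ 0.4478 -0.2909  0.2691] diam 0.1392
black 30 178 77 [ 0.3443 -0.4831  0.076 ] depthpt [ 0.3329 -0.5313  0.0156] diam 0.1356
black 92 319 49 [ 0.4566 -0.5028  0.076 ] depthpt [ 0.4626 -0.5238  0.052 ] diam 0.0851
black 330 195 160 [ 0.4335 -0.2894  0.076 ] depthpt [ 0.4443 -0.2921  0.0089] diam 0.2897
```

View pics/w5.png

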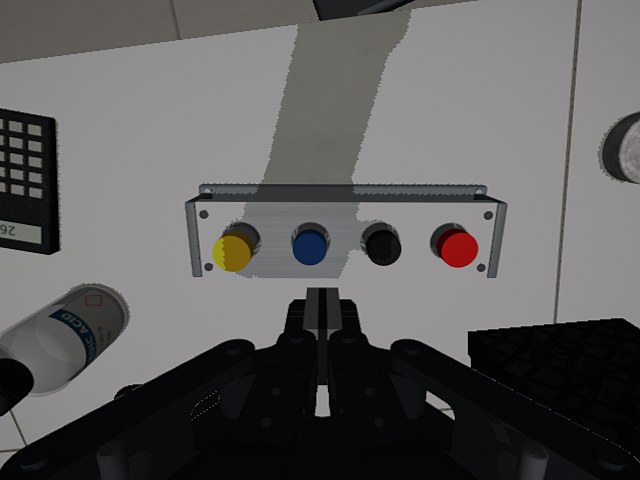

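View pics/s5.png

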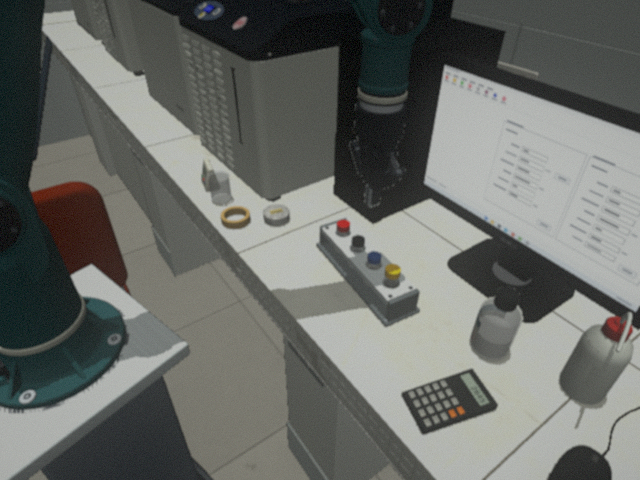

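The last views show red (459,250), black (382,244) and blue (309,249) low, yellow (231,253) up, and the bystanders in place. Red's single-pixel depth reads a little high, so I check patch medians before handing in.

Run:
```python
from h import *
from scipy.spatial.transform import Rotation as Ro
s=r.observe();q=s["tool_rot"];R=Ro.from_quat(np.r_[q[1:],q[0]]).as_matrix()
p,d=r.snapshot("wrist");c=r.camera_info("wrist");T=np.eye(4);T[:3,:3]=R;T[:3,3]=s["eef_pos"];T=T@c["hand_eye"]
Ki=np.linalg.inv(c["intrinsics"])
for n,(u,v) in dict(red=(459,250),black=(382,244),blue=(309,249),yellow=(231,253)).items():
    z=[(T@np.r_[Ki@[x,y,1]*d[y,x],1])[2] for x in range(u-6,u+7) for y in range(v-6,v+7)]
    print(n,np.median(z).round(4),np.std(z).round(4))
```

```text
red 0.0777 0.0007
black 0.0776 0.0007
blue 0.0776 0.0194
yellow 0.0878 0.0187
```

```bash
python3 -c "
from plant import r
print(r.finish_job())"
```

```text
the job is handed in; nothing more can be done
None
```

I pressed the black, red and blue caps down in that order with the closed fingertips. I then lifted the arm clear and handed the job in at about 16 s.

- **Pressing force:** each press ended at 7.4 to 8.1 N on the cushion past the bottom stop. The seats had slid at about 3 to 4 N before that.
- **Final heights:** the median cap tops were 77.7 mm (red), 77.6 mm (black) and 77.6 mm (blue), against 87.8 mm for the untouched yellow. That is the full 10 mm of travel. All four read about 1.7 mm above the nominal heights, which is within the calibration.
- **Disagreements:** one single-pixel depth reading put red at 78.5 mm, but the patch median showed it level with the other two. Cap positions from the three cameras differed by 2 to 4 mm, which made no difference on caps 26 mm across.
- **Surroundings:** by eye in the last scene picture, the beaker, tape roll, bottle and tin were where they started. No contact force showed except while pressing.

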